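Make up two packing kits in the mount workshop

TASK

Make up two packing kits. Long narrow tray: lay the plain foam pad flat in the large compartment, the foam ring flat on the middle of the pad, and stand the glass pin jar in the small compartment; squarish tray: lay the troughed foam cradle, trough upward, in the large compartment and the round metal tin, upright, in the small one. Keep the glass jar upright throughout, and leave the tape measure and the brush where they are.

Things in the scene. Friction and masses are not known exactly. Their poses are not given: they have to be found in the camera images.
- foam_pad: Plain white foam block, 60 mm along its x, 90 mm along its y, 40 mm high, about 30 g, firm. Loose, lying flat on the table. Origin: centre of its underside; z up.
- foam_cradle: White foam block, 56 mm along its x, 90 mm along its y, 50 mm high, about 30 g, firm, with a trough 28 mm wide and 24 mm deep along the whole of its top in the y direction; the two cheeks beside it are 14 mm thick and bear a grip across x. Loose, trough upward. Origin: centre of its underside; z up.
- foam_ring: White foam ring (collar), outer diameter 60 mm, hole 30 mm, 30 mm high, 20 g, firm. Loose, lying flat on the table. Origin: centre of its underside; z is its axis, up.
- pin_jar: Slim glass jar of pins, closed with a black lid, diameter 44 mm over its whole height of 70 mm, about 0.14 kg. Loose, upright. Origin: centre of its underside; z is its axis, up.
- pin_tin: Squat closed round metal tin, diameter 54 mm (a thin look-only seam line round it), 35 mm high, about 0.11 kg. Loose, upright. Origin: centre of its underside; z is its axis, up.
- tray_long: Long narrow brown board tray, fixed: 100 mm (x) by 217 mm (y) outside, 15 mm high; floor, outer walls and one divider 4 mm thick. The divider, along x, makes two compartments: a large one, 92 x 130 mm (x, y) inside, centred at y = -39.5 mm, and a small one, 92 x 75 mm, centred at y = +67 mm. Origin: centre of the underside, on the table; z up.
- tray_square: Squarish brown board tray, fixed: 150 mm (x) by 187 mm (y) outside, 15 mm high; floor, outer walls and one divider 4 mm thick. The divider, along x, makes two compartments: a large one, 142 x 105 mm (x, y) inside, centred at y = -37 mm, and a small one, 142 x 70 mm, centred at y = +54.5 mm. Origin: centre of the underside, on the table; z up.
- tape_measure: Black and yellow tape measure, 70 x 40 x 60 mm high, standing loose on the far side of the table; not to be disturbed. Origin: centre of its underside.
- brush: Hand brush with a handle, lying loose at the right-hand side of the table; not to be disturbed. Origin: on its underside.
Mind the look-alikes: they are no part of the job. What is shaped like the foam_ring but green or turquoise is not meant. Leave any turquoise look-alike of the pin_jar alone.

How it is judged (in metres and radians):
At the end, for the whole second after the job is handed in: Long tray: pad in the large compartment, ring on it within 15 mm of its centre, jar in the small one. Squarish tray: cradle in the large, tin in the small. Each upright (0.1 rad), undersides within 3.5 mm of the floor (ring: 4 mm of the pad's top), at rest (under 20 mm/s) (x of foam_pad in the frame of tray_long between -0.022 and 0.022 m and y of foam_pad in the frame of tray_long between -0.0745 and -0.0045 m and z of foam_pad in the frame of tray_long between 0 and 0.0075 m and angle between each of foam_pad, pin_jar, foam_cradle, pin_tin, foam_ring's own z axis and vertical below 0.1 rad and x of pin_jar in the frame of tray_long between -0.028 and 0.028 m and y of pin_jar in the frame of tray_long between 0.048 and 0.086 m and z of pin_jar in the frame of tray_long between 0 and 0.0075 m and x of foam_cradle in the frame of tray_square between -0.046 and 0.046 m and y of foam_cradle in the frame of tray_square between -0.065 and -0.009 m and z of foam_cradle in the frame of tray_square between 0 and 0.0075 m and x of pin_tin in the frame of tray_square between -0.048 and 0.048 m and y of pin_tin in the frame of tray_square between 0.0425 and 0.0665 m and z of pin_tin in the frame of tray_square between 0 and 0.0075 m and horizontal distance between foam_ring and foam_pad below 0.015 m and z of foam_ring in the frame of foam_pad between 0.036 and 0.044 m and linear speed of each of foam_pad, foam_cradle, foam_ring, pin_jar, pin_tin below 0.02 m/s); the robot touches nothing.
It fails at once if the glass jar is tipped by more than 0.5 rad (angle between pin_jar's own z axis and vertical above 0.5 rad).
It fails at once if the tape measure is moved by more than 20 mm (distance of tape_measure from where it was at the start of the episode above 0.02 m).
It fails at once if the brush is moved by more than 20 mm (distance of brush from where it was at the start of the episode above 0.02 m).
It also fails if it takes over 106 s, if anything falls off the work surface, if the arm or the gripper's body presses on something with over 40 N, if the wrist force passes 120 N, or if a joint passes its speed limit or range.

ROBOT

A 6-joint arm with a two-finger parallel gripper is mounted at the origin on the work surface. World frame = base frame: x ahead of the robot, y to its left, z up, the work surface at z = 0. Lengths are in mm, angles in rad, forces in N, time in s.
With the tool pointing down it reaches from about 275 to 1000 mm from the base axis. Payload 8.4 kg.
Tool frame: the origin (TCP) lies on the centre line of the jaws, within the pads' length; the fingertips stand 17 mm ahead of it and the grasp point (between the pads) lies 2 mm behind it; z points along the fingers, y is the line along which they close (so a half turn about z gives the same grasp; the last joint's range is limited). The gripper opens to 85 mm and grips with 20 to 120 N. Pads are 22 mm wide; open, the fingers measure 114 mm over their backs; the gripper's body (76 mm by 85 mm) begins 54 mm behind the grasp point. The pads swing forward as they close: fully open they stand 13 mm farther back than shut.
Start: joints at [-1.22, 0.353, 1.633, -0, 1.155, -0.002], TCP at [215.953, -586.509, 248.281] pointing down, gripper open.
Joint ranges: [-2.63, 2.63], [-0.92, 2.1], [0.06, 2.66], [-1.3, 4.44], [0, 2.69], [-3.02, 3.02]. Speed limits (rad/s): [2.22, 2.22, 2.79, 3.14, 3.14, 3.14].

INTERFACE

Orientations are given as [roll, pitch, yaw] about the fixed x, y, z axes, in that order (R = Rz(yaw) Ry(pitch) Rx(roll)).
In Python, from rig import r, eyes gives the robot as it stands. The module is installed in compiled form; this text tells all that it offers.
- The arm moves only by the shell command python3 -m inch 'ROWS' [FORCE]. ROWS is JSON, a list of rows, each a list of 7 numbers: the shift along the tool's x, y, z in m, then the turn, a rotation vector about the tool's x, y, z in degrees, then the closure, from -1 (fully open) to 1 (shut). In form: [[x, y, z, rx, ry, rz, gripper], ...]. A call has 1 to 8 rows; each row shifts and turns the commanded pose from where the row before left it, along the tool's axes as they then stand; what a row does not reach is not made up. A row lasts 1/10 s, in which the tool goes at most 50 mm and 8.59 degrees, less where a joint would pass 70% of its speed; a pose out of reach is approached as far as the arm can. A call with a gripper value outside its range is refused whole. The fingers move at their own pace and stop on an object; FORCE is the grip in N (left out, the last holds). Time passes only in rows, so rows that do not move let the fingers close. It gives the time, the measured TCP pose, the force, the opening and the grip force at its end, in the units of the state.
- r.sense(): the state, without advancing time (a new reading comes with each control period).
- eyes.grab_frame(name): name is "scene" or "top"; returns a dict with "img" (384x512x3 uint8, blue, green, red), "fx", "fy", "cx", "cy" (pixels), "R" (3x3) and "t" (3): a world point X has camera coordinates R X + t. Camera axes: x right, y down, z forward; pixel columns grow to the right and rows downward; lengths in mm; the calibration is good to about 2 mm. A picture is of the moment at which its call begins. There is no depth.
- r.sign_off(): hands the job in; it is judged then, once.
The state is a dict: "clock": time; "qpos": joint angles; "qvel": joint speeds; "joint_efforts": joint torques, N m; "eef_pos": TCP position; "tcp_rot": TCP orientation; "contact_force": force on the tool from outside, world axes, zero at the start; "wrist_torque": the same for the moment, N m; "opening": opening from 0.0 (shut) to 1.0 (fully open); "grasp_force": force on a finger pad.
Only numpy, scipy, OpenCV 4.12 (cv2) and the standard library are available. Lean on these libraries where they do the work, as an engineer would, in place of code of your own. Each camera call takes 0.05 s, during which the arm holds its last target. There are 200 camera calls.

## Working session

There is one attempt and no reset: what is moved stays moved. The work goes in short steps, Python scripts to look and compute and a shell command to move; the robot and the scene stay as the last step left them, time stands still between calls to the robot, and variables do not carry over. Pictures are saved under pics/ and viewed, at most 14 in all, crops included, and the job is handed in when it is done.

```bash
mkdir -p pics
python3 - <<'E'
from rig import r,eyes
import cv2,pickle
for n in("scene","top"):
    f=eyes.grab_frame(n); cv2.imwrite(f"pics/{n}0.png",cv2.resize(f["img"],(800,600),interpolation=cv2.INTER_CUBIC)); pickle.dump(f,open(n+"0.pkl","wb"))
    print(n,f["fx"],f["cx"],f["cy"],f["R"],f["t"])
s=r.sense();print(s)
E
```

```text
scene 446.01071582697506 261.49384011771457 193.79320371333804 [[ 0.37923527  0.92524857  0.00978246]
 [ 0.52079291 -0.20469693 -0.82877857]
 [-0.76482374  0.3193967  -0.55949119]] [-157.25445733 -282.34502205 1653.06013243]
top 374.362891538085 257.22196819862495 191.95757605013426 [[-2.91092467e-02 -9.99576167e-01 -3.70657784e-04]
 [-9.96184826e-01  2.90410015e-02 -8.22946687e-02]
 [ 8.22705538e-02 -2.02629215e-03 -9.96607972e-01]] [ -39.32677826  585.52211036 1043.45739402]
{'clock': 0.1, 'qpos': array([-1.22043213e+00,  3.53614140e-01,  1.63406507e+00, -8.75949879e-06,
        1.15521321e+00, -2.38938321e-03]), 'qvel': array([-0.00032586, -0.00041234, -0.0022152 ,  0.00142883, -0.0001385 ,
        0.0006824 ]), 'joint_efforts': array([-9.29898706e-04, -6.06364775e+01, -3.42816532e+01, -2.28132376e-05,
        4.09790766e-03, -1.13457855e-05]), 'eef_pos': array([ 215.78819807, -586.12414951,  247.61245768]), 'tcp_rot': array([-3.14029286e+00,  4.90361820e-06,  3.52757122e-01]), 'contact_force': array([ 0.04318955, -0.55402924,  0.20359553]), 'wrist_torque': array([-0.02694191, -0.01013213, -0.02384309]), 'grasp_force': 0.0, 'opening': 0.9994701376997076}
```

View pics/top0.png

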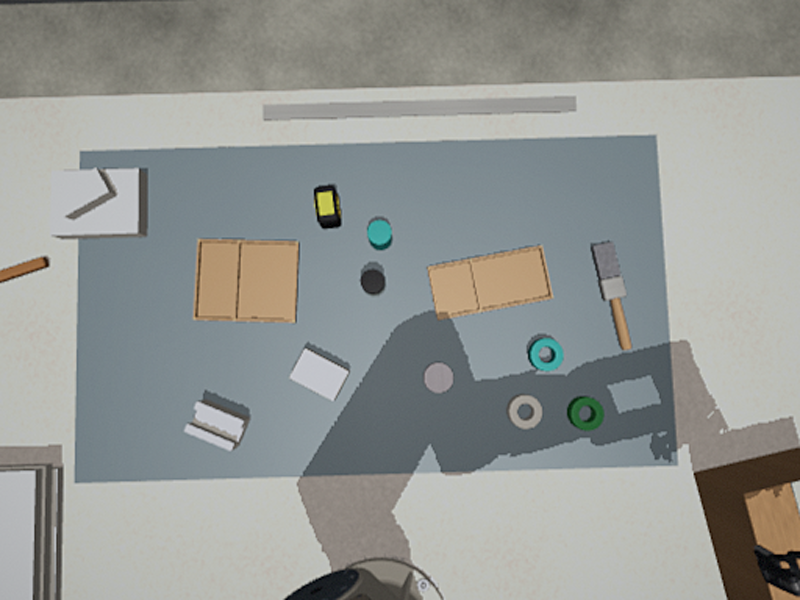

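View pics/scene0.png

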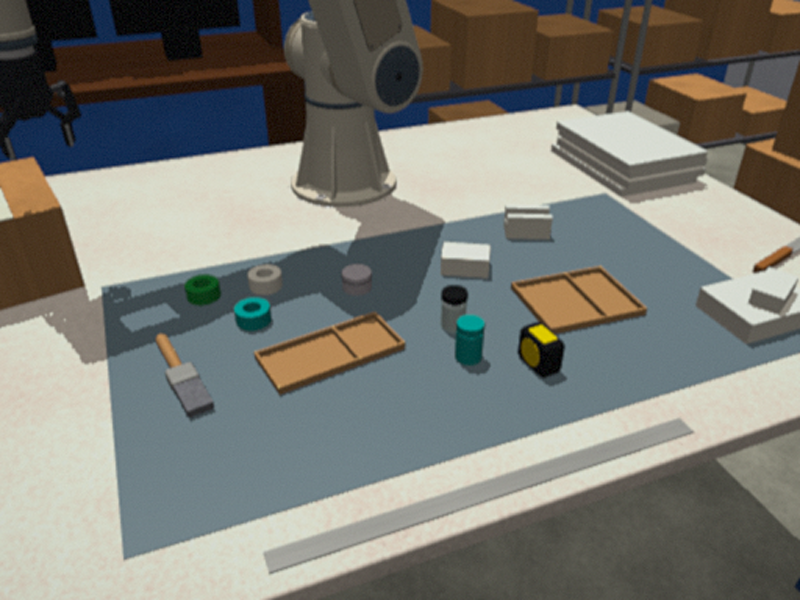

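Top view, in 800x600 pixels: long tray (490,282) and square tray (247,281), both with the small compartment on the left (+y). Pad (320,373), cradle (217,425), tin (438,377).
- **Ring candidates:** white (525,411), green (585,413) and turquoise (545,353). The white one is meant.
- **Jar candidates:** black-lidded (373,279) and turquoise (379,233). The black-lidded one is meant.

The tape (327,205) and brush (612,290) stay where they are.

```bash
cat > h.py <<'E'
import cv2,numpy as np,pickle
def w(f,uv,z):
    uv=np.atleast_2d(np.float64(uv)); d=np.c_[(uv[:,0]-f["cx"])/f["fx"],(uv[:,1]-f["cy"])/f["fy"],np.ones(len(uv))]@f["R"]
    c=-f["R"].T@f["t"]; return (c+d*((z-c[2])/d[:,2])[:,None])[:,:2]
def px(f,X):
    p=f["R"]@np.float64(X)+f["t"]; return p[0]/p[2]*f["fx"]+f["cx"],p[1]/p[2]*f["fy"]+f["cy"]
def blob(f,box,m,z):
    """largest blob of mask m in box (800x600 px): world rect on plane z"""
    b=(np.float64(box)/1.5625).astype(int); k=np.zeros_like(m); k[b[1]:b[3],b[0]:b[2]]=m[b[1]:b[3],b[0]:b[2]]
    c=max(cv2.findContours(k,cv2.RETR_EXTERNAL,cv2.CHAIN_APPROX_NONE)[0],key=cv2.contourArea)
    p=w(f,c[:,0,:],z).astype(np.float32); R=cv2.minAreaRect(p)
    return np.round(R[0],1),np.round(R[1],1),round(R[2],1)
E
python3 - <<'E'
from h import *
f=pickle.load(open("top0.pkl","rb")); im=f["img"]; H=cv2.cvtColor(im,cv2.COLOR_BGR2HSV)
tan=cv2.inRange(H,(5,70,50),(22,255,255)); 
u=lambda x,y:im[int(y/1.5625),int(x/1.5625)].tolist()
for n,p in dict(pad=(320,373),cr=(208,432),crf=(222,425),cru=(222,412),tin=(438,377),ring=(513,411),jar=(373,280),mat=(330,320),matsh=(400,400)).items(): print(n,u(*p))
wh=cv2.inRange(H,(0,0,185),(180,40,255)); sh=((im[:,:,2].astype(int)-im[:,:,0])>-3).astype(np.uint8)*255
bk=cv2.inRange(H,(0,0,0),(180,255,45))
print("long",blob(f,(415,235,565,325),tan,15)); print("sq",blob(f,(180,225,310,335),tan,15))
print("pad",blob(f,(275,335,365,410),wh,40)); print("cr",blob(f,(170,385,260,460),wh,50))
print("tin",blob(f,(415,350,462,402),sh,35)); print("ring",blob(f,(500,385,552,440),sh,30)); print("jar",blob(f,(350,255,395,300),bk,70))
a=im[150:290,190:390]; cv2.imwrite("pics/crop1.png",cv2.resize(a,None,fx=4,fy=4,interpolation=cv2.INTER_CUBIC))
E
```

```text
pad [203, 197, 195]
cr [108, 107, 108]
crf [201, 195, 193]
cru [140, 137, 137]
tin [148, 145, 152]
ring [153, 160, 164]
jar [51, 50, 51]
mat [156, 152, 140]
matsh [108, 104, 94]
long (array([ 614. , -218.3]), array([100.4, 217.2]), 9.0)
sq (array([630.9, 230.9]), array([187.1, 149.8]), 86.7)
pad (array([454.6,  96.9]), array([87.6, 57.9]), 60.6)
cr (array([382.4, 272.7]), array([95. , 31.1]), 62.4)
tin (array([ 442.7, -115.9]), array([50.3, 52.7]), 88.2)
ring (array([ 379.7, -269.1]), array([62.3, 59.5]), 42.6)
jar (array([630.2,   7.3]), array([2.7, 2.8]), 88.6)
```

View pics/crop1.png

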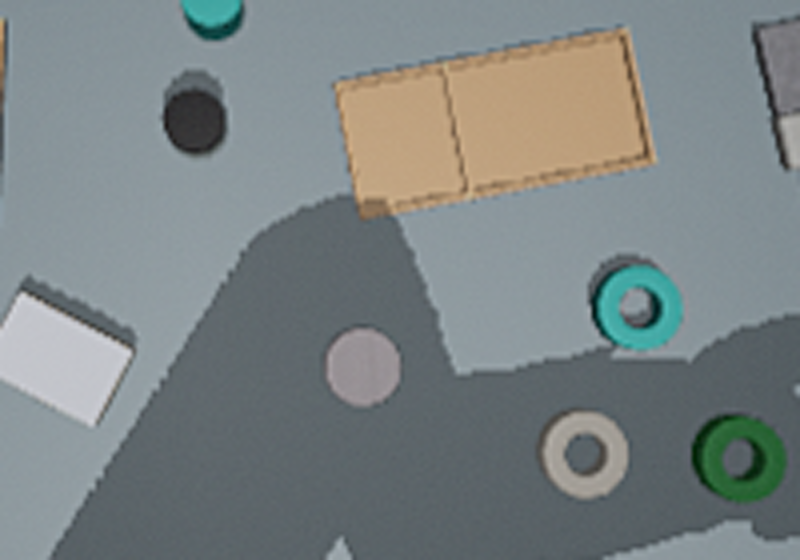

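The crop confirms the white ring at crop (585,453), the tin at (363,367) and the black-lidded jar at (195,120). The jar mask missed and the cradle mask split, so I'll redo those two.

Run:
```python
from h import *
f=pickle.load(open("top0.pkl","rb")); im=f["img"]; H=cv2.cvtColor(im,cv2.COLOR_BGR2HSV)
print("jar",blob(f,(350,250,395,300),cv2.inRange(H,(0,0,0),(180,255,75)),70))
k=np.zeros(im.shape[:2],np.uint8); k[250:292,112:165]=cv2.inRange(H,(0,0,185),(180,40,255))[250:292,112:165]
k0=k.copy()
for c in cv2.findContours(k,cv2.RETR_EXTERNAL,cv2.CHAIN_APPROX_NONE)[0]:
  if cv2.contourArea(c)>15: 
    R=cv2.minAreaRect(w(f,c[:,0],50).astype(np.float32)); print("cheek",R)
p=w(f,np.argwhere(k)[:,::-1],50).astype(np.float32); R=cv2.minAreaRect(p); print("cr all",R)
a=im[235:305,100:240]; cv2.imwrite("pics/crop2.png",cv2.resize(a,None,fx=5.7,fy=5.7,interpolation=cv2.INTER_CUBIC))
g=pickle.load(open("scene0.pkl","rb"))
for n,X in dict(jar=(630,7,70),tin=(443,-116,35),ring=(380,-269,30),pad=(454.6,97,40),sq=(631,231,0),long=(614,-218,0)).items(): print(n,np.round(np.array(px(g,X))*1.5625))
```

```text
jar (array([614.7,  -4.7]), array([38.3, 44. ]), 88.7)
cheek ((351.8128662109375, 289.09149169921875), (88.4738998413086, 12.523889541625977), 66.24773406982422)
cheek ((382.4481506347656, 272.72320556640625), (95.04553985595703, 31.130361557006836), 62.39388656616211)
cr all ((370.1025085449219, 278.5128173828125), (93.44049072265625, 54.67439270019531), 65.96580505371094)
jar [463. 294.]
tin [355. 271.]
ring [264. 273.]
pad [464. 251.]
sq [574. 302.]
long [330. 354.]
```

View pics/crop2.png

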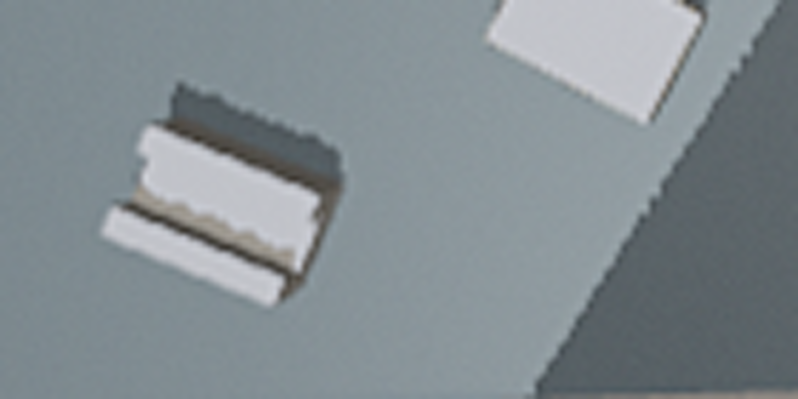

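```bash
cat > plan.py <<'E'
import sys,numpy as np
from rig import r
# plan.py x y z yaw_deg : tool-frame shift (m) at present yaw, then turn about tool z (deg); tool stays down
X,Y,Z,yw=map(float,sys.argv[1:5]); s=r.sense(); p=s["eef_pos"]; a=s["tcp_rot"][2]
d=np.array([X,Y,Z])-p; c,n=np.cos(a),np.sin(a)
t=np.array([c*d[0]+n*d[1],n*d[0]-c*d[1],-d[2]])/1000
rz=(-(yw-np.degrees(a))+90)%180-90
print("clk",round(s["clock"],2),"pos",np.round(p,1),"yaw",round(np.degrees(a),1),"open",round(s["opening"],2),"grip",round(s["grasp_force"],1))
print("shift",np.round(t,4),"rz",round(rz,1))
E
python3 plan.py 454.6 96.9 150 60.6
```

```text
clk 0.1 pos [ 215.8 -586.1  247.6] yaw 20.2 open 1.0 grip 0.0
shift [ 0.4601 -0.5585  0.0976] rz -40.4
```

```bash
python3 -m inch '[[0.0256,-0.031,0,0,0,0,-1],[0.0256,-0.031,0,0,0,0,-1],[0.0256,-0.031,0,0,0,0,-1],[0.0256,-0.031,0,0,0,0,-1],[0.0256,-0.031,0,0,0,0,-1],[0.0256,-0.031,0,0,0,0,-1],[0.0256,-0.031,0,0,0,0,-1],[0.0256,-0.031,0,0,0,0,-1]]' 40
python3 -m inch '[[0.0256,-0.031,0,0,0,0,-1],[0.0256,-0.031,0,0,0,0,-1],[0.0256,-0.031,0,0,0,0,-1],[0.0256,-0.031,0,0,0,0,-1],[0.0256,-0.031,0,0,0,0,-1],[0.0256,-0.031,0,0,0,0,-1],[0.0256,-0.031,0,0,0,0,-1],[0.0256,-0.031,0,0,0,0,-1]]'
python3 -m inch '[[0.0256,-0.031,0,0,0,0,-1],[0.0256,-0.031,0,0,0,0,-1],[0,0,0.02,0,0,-8,-1],[0,0,0.02,0,0,-8,-1],[0,0,0.02,0,0,-8,-1],[0,0,0.02,0,0,-8,-1],[0,0,0.02,0,0,-8,-1],[0,0,0,0,0,0,-1]]'
python3 plan.py 454.6 96.9 30 60.6
```

```text
clock: 0.9
eef_pos: [322.5, -281.4, 248.1]
tcp_rot: [-3.141, 0.0, 0.352]
contact_force: [0.5, 0.5, -0.8]
opening: 1.0
grasp_force: 0.0
clock: 1.7
eef_pos: [429.0, 22.2, 248.2]
tcp_rot: [3.142, 0.0, 0.353]
contact_force: [0.8, -0.2, 1.0]
opening: 0.995
grasp_force: 0.0
clock: 2.5
eef_pos: [453.7, 96.0, 146.1]
tcp_rot: [-3.138, 0.003, 1.053]
contact_force: [0.1, 0.7, 0.2]
opening: 1.004
grasp_force: 0.0
clk 2.5 pos [453.7  96.  146.1] yaw 60.3 open 1.0 grip 0.0
shift [0.0012 0.0003 0.1161] rz -0.3
```

```bash
python3 -m inch '[[0.001,0,0.03,0,0,0,-1],[0,0,0.03,0,0,0,-1],[0,0,0.03,0,0,0,-1],[0,0,0.0255,0,0,0,-1],[0,0,0,0,0,0,-1],[0,0,0,0,0,0,1],[0,0,0,0,0,0,1],[0,0,0,0,0,0,1]]' 30
python3 -m inch '[[0,0,0,0,0,0,1],[0,0,0,0,0,0,1],[0,0,0,0,0,0,1],[0,0,0,0,0,0,1]]'
python3 plan.py 454.6 96.9 30 60.6
```

```text
clock: 3.3
eef_pos: [457.2, 97.5, 34.4]
tcp_rot: [3.14, -0.002, 1.05]
contact_force: [0.0, 0.4, 5.5]
opening: 0.695
grasp_force: 33.1
clock: 3.7
eef_pos: [457.2, 97.5, 34.4]
tcp_rot: [3.14, -0.002, 1.05]
contact_force: [-1.3, -0.8, 9.2]
opening: 0.696
grasp_force: 33.4
clk 3.7 pos [457.2  97.5  34.4] yaw 60.2 open 0.7 grip 33.4
shift [-0.0018 -0.002   0.0044] rz -0.4
```

```bash
python3 -m inch '[[0,0,-0.01,0,0,0,1],[0,0,-0.02,0,0,0,1],[0,0,-0.03,0,0,0,1],[0,0,-0.03,0,0,0,1],[0,0,-0.03,0,0,0,1],[0,0,0,0,0,0,1]]'
python3 plan.py 620.2 -257.3 150 99
```

```text
clock: 4.3
eef_pos: [458.6, 97.7, 157.4]
tcp_rot: [3.136, -0.005, 1.051]
contact_force: [1.4, -0.2, -0.9]
opening: 0.692
grasp_force: 32.6
clk 4.3 pos [458.6  97.7 157.4] yaw 60.2 open 0.69 grip 32.6
shift [-0.2277  0.3167  0.0074] rz -38.8
```

```bash
python3 -m inch '[[-0.0207,0.0288,0,0,0,0,1],[-0.0207,0.0288,0,0,0,0,1],[-0.0207,0.0288,0,0,0,0,1],[-0.0207,0.0288,0,0,0,0,1],[-0.0207,0.0288,0,0,0,0,1],[-0.0207,0.0288,0,0,0,0,1],[-0.0207,0.0288,0,0,0,0,1],[-0.0207,0.0288,0,0,0,0,1]]'
python3 -m inch '[[-0.0207,0.0288,0,0,0,0,1],[-0.0207,0.0288,0,0,0,0,1],[-0.0207,0.0288,0,0,0,0,1],[0,0,0,0,0,-7.8,1],[0,0,0,0,0,-7.8,1],[0,0,0,0,0,-7.8,1],[0,0,0,0,0,-7.8,1],[0,0,0,0,0,-7.6,1]]'
python3 -m inch '[[0,0,0,0,0,0,1],[0,0,0,0,0,0,1]]'
python3 plan.py 620.2 -257.3 55 99
```

```text
clock: 5.1
eef_pos: [573.8, -162.3, 152.8]
tcp_rot: [-3.141, 0.0, 1.05]
contact_force: [0.7, 0.6, 0.0]
opening: 0.692
grasp_force: 32.6
clock: 5.9
eef_pos: [617.5, -257.7, 152.6]
tcp_rot: [-3.141, -0.0, 1.733]
contact_force: [-0.4, -0.2, -0.4]
opening: 0.694
grasp_force: 32.7
clock: 6.1
eef_pos: [617.6, -257.7, 152.7]
tcp_rot: [-3.141, -0.0, 1.724]
contact_force: [-0.9, -0.1, -0.1]
opening: 0.692
grasp_force: 32.7
clk 6.1 pos [ 617.6 -257.7  152.7] yaw 98.8 open 0.69 grip 32.7
shift [-0.      0.0026  0.0977] rz -0.2
```

```bash
python3 -m inch '[[0,0.0026,0.025,0,0,0,1],[0,0,0.03,0,0,0,1],[0,0,0.03,0,0,0,1],[0,0,0.02,0,0,0,1],[0,0,0.006,0,0,0,1],[0,0,0,0,0,0,1]]'
python3 plan.py 620.2 -257.3 39 99
```

```text
clock: 6.7
eef_pos: [620.0, -257.1, 41.1]
tcp_rot: [-3.14, -0.001, 1.726]
contact_force: [-0.3, 0.2, -0.5]
opening: 0.693
grasp_force: 32.7
clk 6.7 pos [ 620.  -257.1   41.1] yaw 98.9 open 0.69 grip 32.7
shift [-0.0002  0.0002  0.0021] rz -0.1
```

Lower until contact, release gently, retreat and look.

```bash
python3 -m inch '[[0,0,0.002,0,0,0,1],[0,0,0.001,0,0,0,1],[0,0,0,0,0,0,1],[0,0,0,0,0,0,0.2],[0,0,0,0,0,0,-0.7],[0,0,0,0,0,0,-1],[0,0,0,0,0,0,-1],[0,0,0,0,0,0,-1]]'
python3 -m inch '[[0,0,-0.01,0,0,0,-1],[0,0,-0.03,0,0,0,-1],[0,0,-0.04,0,0,0,-1],[0,0,-0.03,0,0,0,-1],[0,0,0,0,0,0,-1]]'
python3 plan.py 379.7 -269.1 150 80
```

```text
clock: 7.5
eef_pos: [620.5, -257.4, 38.8]
tcp_rot: [-3.142, -0.0, 1.728]
contact_force: [0.8, 0.5, -1.2]
opening: 0.994
grasp_force: 0.0
clock: 8.0
eef_pos: [623.2, -258.5, 154.6]
tcp_rot: [3.134, 0.004, 1.728]
contact_force: [0.7, -0.4, 0.6]
opening: 0.999
grasp_force: 0.0
clk 8.0 pos [ 623.2 -258.5  154.6] yaw 99.0 open 1.0 grip 0.0
shift [ 0.0277 -0.2422  0.0046] rz 19.0
```

```bash
python3 -m inch '[[0.004,-0.0346,0,0,0,0,-1],[0.004,-0.0346,0,0,0,0,-1],[0.004,-0.0346,0,0,0,0,-1],[0.004,-0.0346,0,0,0,0,-1],[0.004,-0.0346,0,0,0,0,-1],[0.004,-0.0346,0,0,0,0,-1],[0.0037,-0.0346,0,0,0,0,-1],[0,0,0,0,0,0,-1]]'
python3 - <<'E'
from h import *
from rig import eyes
f=eyes.grab_frame("scene");pickle.dump(f,open("scene1.pkl","wb"));cv2.imwrite("pics/s1.png",cv2.resize(f["img"],(800,600)))
f=eyes.grab_frame("top");pickle.dump(f,open("top1.pkl","wb"));H=cv2.cvtColor(f["img"],cv2.COLOR_BGR2HSV)
print("pad",blob(f,(415,235,565,340),cv2.inRange(H,(0,0,175),(180,20,255)),44))
E
python3 plan.py 379.7 -269.1 60 99
```

```text
clock: 8.8
eef_pos: [372.6, -266.9, 148.2]
tcp_rot: [-3.139, -0.002, 1.727]
contact_force: [0.0, -0.2, 0.6]
opening: 1.0
grasp_force: 0.0
pad (array([ 620.6, -259.5]), array([59.7, 88.2]), 9.7)
clk 8.9 pos [ 376.8 -268.2  149. ] yaw 98.9 open 1.0 grip 0.0
shift [-0.0014  0.0028  0.089 ] rz -0.1
```

View pics/s1.png

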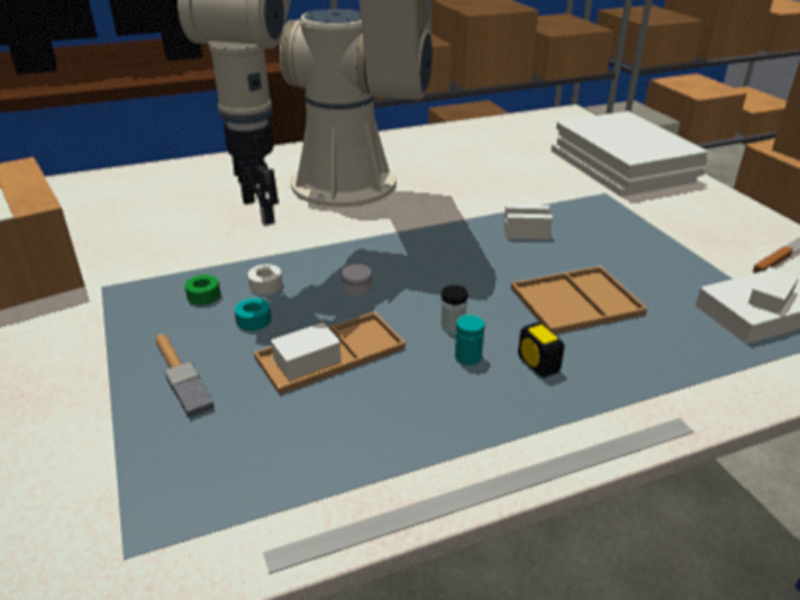

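The pad lies flat in the large compartment at (306,350), measured at (620.6,-259.5). The white ring is still at (264,279), under the gripper.

```bash
python3 -m inch '[[-0.0005,0.0025,0.03,0,0,0,-1],[0,0,0.03,0,0,0,-1],[0,0,0.03,0,0,0,-1],[0,0,0.03,0,0,0,-1],[0,0,0.007,0,0,0,-1],[0,0,0,0,0,0,-1]]'
python3 -m inch '[[0,0,0,0,0,0,1],[0,0,0,0,0,0,1],[0,0,0,0,0,0,1],[0,0,0,0,0,0,1],[0,0,0,0,0,0,1],[0,0,0,0,0,0,1]]' 25
python3 plan.py 379.7 -269.1 22 99
python3 -m inch '[[0,0,-0.01,0,0,0,1],[0,0,-0.02,0,0,0,1],[0,0,-0.03,0,0,0,1],[0,0,-0.03,0,0,0,1],[0,0,-0.03,0,0,0,1],[0,0,0,0,0,0,1],[0,0,0,0,0,0,1]]'
python3 plan.py 620.6 -259.5 150 99
```

```text
clock: 9.5
eef_pos: [379.7, -267.7, 20.9]
tcp_rot: [-3.14, -0.002, 1.729]
contact_force: [0.8, 0.1, 0.0]
opening: 1.002
grasp_force: 0.0
clock: 10.1
eef_pos: [380.5, -268.7, 23.2]
tcp_rot: [3.14, 0.002, 1.728]
contact_force: [0.2, 0.2, 8.4]
opening: 0.68
grasp_force: 27.0
clk 10.1 pos [ 380.5 -268.7   23.2] yaw 99.0 open 0.68 grip 27.0
shift [-0.0003 -0.0009  0.0012] rz 0.0
clock: 10.8
eef_pos: [379.8, -268.4, 143.0]
tcp_rot: [3.14, 0.002, 1.728]
contact_force: [-0.4, -0.2, -1.4]
opening: 0.675
grasp_force: 27.3
clk 10.8 pos [ 379.8 -268.4  143. ] yaw 99.0 open 0.67 grip 27.3
shift [-0.0289  0.2392 -0.007 ] rz 0.0
```

```bash
python3 -m inch '[[-0.0041,0.0342,0,0,0,0,1],[-0.0041,0.0342,0,0,0,0,1],[-0.0041,0.0342,0,0,0,0,1],[-0.0041,0.0342,0,0,0,0,1],[-0.0041,0.0342,0,0,0,0,1],[-0.0041,0.0342,0,0,0,0,1],[-0.0041,0.034,0,0,0,0,1],[0,0,0,0,0,0,1]]'
python3 -m inch '[[0,0,0.03,0,0,0,1],[0,0,0.03,0,0,0,1],[0,0,0,0,0,0,1],[0,0,0,0,0,0,1]]'
python3 plan.py 620.6 -259.5 68 99
```

```text
clock: 11.6
eef_pos: [623.4, -258.4, 140.4]
tcp_rot: [3.141, 0.0, 1.73]
contact_force: [-0.6, -0.7, 0.0]
opening: 0.677
grasp_force: 27.3
clock: 12.0
eef_pos: [619.0, -258.7, 81.1]
tcp_rot: [-3.139, -0.001, 1.728]
contact_force: [0.7, -0.8, 0.5]
opening: 0.678
grasp_force: 27.3
clk 12.0 pos [ 619.  -258.7   81.1] yaw 99.0 open 0.68 grip 27.3
shift [-0.0011  0.0015  0.0131] rz 0.0
```

```bash
python3 -m inch '[[-0.001,0.0015,0.008,0,0,0,1],[0,0,0.004,0,0,0,1],[0,0,0.0015,0,0,0,1],[0,0,0,0,0,0,1]]'
python3 -m inch '[[0,0,0,0,0,0,0.2],[0,0,0,0,0,0,-0.7],[0,0,0,0,0,0,-1],[0,0,0,0,0,0,-1],[0,0,0,0,0,0,-1],[0,0,-0.01,0,0,0,-1],[0,0,-0.04,0,0,0,-1],[0,0,-0.04,0,0,0,-1]]'
python3 plan.py 613.5 -4.7 160 99
```

```text
clock: 12.4
eef_pos: [621.8, -259.7, 68.5]
tcp_rot: [3.141, 0.0, 1.728]
contact_force: [0.1, -2.1, 0.4]
opening: 0.679
grasp_force: 27.3
clock: 13.2
eef_pos: [621.2, -259.4, 159.0]
tcp_rot: [-3.14, -0.001, 1.728]
contact_force: [-0.4, 0.1, -0.4]
opening: 0.999
grasp_force: 0.0
clk 13.2 pos [ 621.2 -259.4  159. ] yaw 99.0 open 1.0 grip 0.0
shift [ 0.2528  0.0323 -0.001 ] rz 0.0
```

```bash
python3 -m inch '[[0.036,0.0046,0,0,0,0,-1],[0.036,0.0046,0,0,0,0,-1],[0.036,0.0046,0,0,0,0,-1],[0.036,0.0046,0,0,0,0,-1],[0.036,0.0046,0,0,0,0,-1],[0.036,0.0046,0,0,0,0,-1],[0.036,0.0046,0,0,0,0,-1],[0,0,0,0,0,-8,-1]]'
python3 -m inch '[[0,0,0,0,0,-8,-1],[0,0,0,0,0,-8,-1],[0,0,0,0,0,-8,-1],[0,0,0,0,0,-8,-1],[0,0,0,0,0,-8,-1],[0,0,0,0,0,0,-1]]'
python3 - <<'E'
from h import *
from rig import eyes
g=pickle.load(open("scene0.pkl","rb"));H=cv2.cvtColor(g["img"],cv2.COLOR_BGR2HSV)
m=cv2.inRange(H,(0,0,0),(180,255,60)); k=m*0; k[180:200,278:304]=m[180:200,278:304]
y,x=np.nonzero(k); print("lid px",x.min(),x.max(),y.min(),y.max(), "world(top row/left/right)",w(g,[[(x.min()+x.max())/2,y.min()]],70),w(g,[[x.min(),y[x==x.min()].min()]],70))
f=eyes.grab_frame("top");pickle.dump(f,open("top2.pkl","wb"));cv2.imwrite("pics/t2.png",cv2.resize(f["img"],(800,600)))
E
python3 plan.py 613.5 -4.7 45 147
```

```text
clock: 14.0
eef_pos: [614.0, -1.9, 159.2]
tcp_rot: [3.141, -0.001, 1.87]
contact_force: [-0.3, -0.7, -0.1]
opening: 1.001
grasp_force: 0.0
clock: 14.6
eef_pos: [614.3, -5.8, 159.0]
tcp_rot: [3.141, 0.001, 2.568]
contact_force: [0.4, 0.9, -0.1]
opening: 1.001
grasp_force: 0.0
lid px 283 298 183 195 world(top row/left/right) [[601.40299698   3.91587328]] [[607.28269141 -20.12311589]]
clk 14.65 pos [614.3  -5.8 158.9] yaw 146.8 open 1.0 grip 0.0
shift [0.0013 0.0004 0.1139] rz -0.2
```

View pics/t2.png

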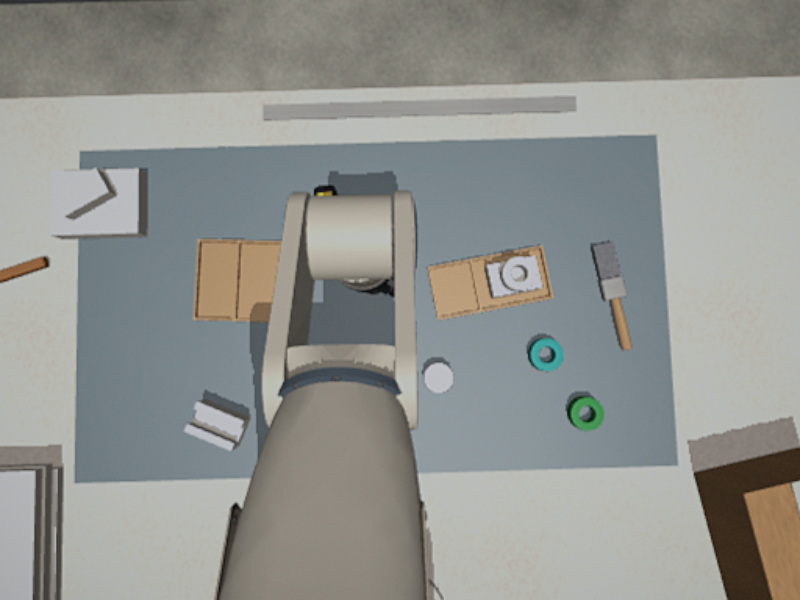

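The ring sits on the pad at (519,274), and the tin at (438,377) is now lit. Both views put the jar within about 4 mm of (615,-4), so I'll descend on it.

```bash
python3 -m inch '[[0,0,0.03,0,0,0,-1],[0,0,0.03,0,0,0,-1],[0,0,0.03,0,0,0,-1],[0,0,0.023,0,0,0,-1],[0,0,0,0,0,0,-1],[0,0,0,0,0,0,0]]'
python3 -m inch '[[0,0,0,0,0,0,1],[0,0,0,0,0,0,1],[0,0,0,0,0,0,1],[0,0,0,0,0,0,1],[0,0,0,0,0,0,1],[0,0,0,0,0,0,1]]' 30
python3 plan.py 615 -5 45 147
```

```text
clock: 15.25
eef_pos: [614.3, -5.8, 45.7]
tcp_rot: [-3.141, -0.0, 2.564]
contact_force: [-0.5, 0.4, 0.3]
opening: 0.857
grasp_force: 0.0
clock: 15.85
eef_pos: [615.3, -5.7, 47.0]
tcp_rot: [3.14, 0.002, 2.566]
contact_force: [-0.7, 0.4, 6.6]
opening: 0.505
grasp_force: 29.8
clk 15.85 pos [615.3  -5.7  47. ] yaw 147.0 open 0.51 grip 29.8
shift [0.0007 0.0005 0.002 ] rz -0.0
```

```bash
python3 -m inch '[[0,0,-0.01,0,0,0,1],[0,0,-0.02,0,0,0,1],[0,0,-0.03,0,0,0,1],[0,0,-0.03,0,0,0,1],[0,0,-0.015,0,0,0,1],[0,0,0,0,0,0,1],[0,0,0,0,0,0,1]]' 40
python3 plan.py 603.5 -152.1 150 147
```

```text
clock: 16.55
eef_pos: [613.7, -5.7, 149.8]
tcp_rot: [-3.141, -0.0, 2.566]
contact_force: [-0.2, -0.4, -1.8]
opening: 0.507
grasp_force: 41.0
clk 16.55 pos [613.7  -5.7 149.8] yaw 147.0 open 0.51 grip 41.0
shift [-0.0711 -0.1283 -0.0002] rz 0.0
```

```bash
python3 -m inch '[[-0.007,-0.0128,0,0,0,0,1],[-0.0135,-0.0245,0,0,0,0,1],[-0.0135,-0.0245,0,0,0,0,1],[-0.0135,-0.0245,0,0,0,0,1],[-0.0135,-0.0245,0,0,0,0,1],[-0.0101,-0.0175,0,0,0,0,1],[0,0,0,0,0,0,1],[0,0,0,0,0,0,1]]'
python3 -m inch '[[0,0,0.03,0,0,0,1],[0,0,0.03,0,0,0,1],[0,0,0.02,0,0,0,1],[0,0,0.01,0,0,0,1],[0,0,0,0,0,0,1]]'
python3 plan.py 603.5 -152.1 51.5 147
```

```text
clock: 17.35
eef_pos: [603.0, -152.7, 148.8]
tcp_rot: [-3.141, -0.002, 2.564]
contact_force: [0.0, 1.2, -1.3]
opening: 0.503
grasp_force: 41.1
clock: 17.85
eef_pos: [602.8, -151.2, 58.6]
tcp_rot: [-3.141, -0.003, 2.567]
contact_force: [0.2, 0.9, -1.5]
opening: 0.502
grasp_force: 41.2
clk 17.85 pos [ 602.8 -151.2   58.6] yaw 147.1 open 0.5 grip 41.2
shift [-0.001  -0.0004  0.0071] rz 0.1
```

```bash
python3 -m inch '[[-0.001,0,0.004,0,0,0,1],[0,0,0.002,0,0,0,1],[0,0,0.001,0,0,0,1],[0,0,0,0,0,0,1],[0,0,0,0,0,0,1]]'
python3 -m inch '[[0,0,0,0,0,0,0.2],[0,0,0,0,0,0,-0.5],[0,0,0,0,0,0,-1],[0,0,0,0,0,0,-1],[0,0,0,0,0,0,-1],[0,0,-0.01,0,0,0,-1],[0,0,-0.04,0,0,0,-1],[0,0,-0.04,0,0,0,-1]]'
python3 -m inch '[[0,0,-0.02,0,0,0,-1],[0,0,0,0,0,0,-1]]'
python3 plan.py 370.7 279.8 160 66.2
```

```text
clock: 18.35
eef_pos: [605.0, -152.7, 53.7]
tcp_rot: [3.141, 0.001, 2.566]
contact_force: [-0.3, -0.5, -1.8]
opening: 0.506
grasp_force: 41.2
clock: 19.15
eef_pos: [604.1, -152.5, 144.1]
tcp_rot: [-3.141, -0.002, 2.566]
contact_force: [1.0, -0.8, 0.1]
opening: 1.002
grasp_force: 0.0
clock: 19.35
eef_pos: [607.0, -153.2, 167.7]
tcp_rot: [3.139, 0.006, 2.566]
contact_force: [-0.1, -0.3, 0.0]
opening: 1.001
grasp_force: 0.0
clk 19.35 pos [ 607.  -153.2  167.7] yaw 147.0 open 1.0 grip 0.0
shift [0.434  0.2345 0.0077] rz 80.8
```

```bash
python3 -m inch '[[0.0362,0.0195,0,0,0,0,-1],[0.0362,0.0195,0,0,0,0,-1],[0.0362,0.0195,0,0,0,0,-1],[0.0362,0.0195,0,0,0,0,-1],[0.0362,0.0195,0,0,0,0,-1],[0.0362,0.0195,0,0,0,0,-1],[0.0362,0.0195,0,0,0,0,-1],[0.0362,0.0195,0,0,0,0,-1]]'
python3 -m inch '[[0.0362,0.0195,0,0,0,0,-1],[0.0362,0.0195,0,0,0,0,-1],[0.0362,0.0195,0,0,0,0,-1],[0.0362,0.0195,0,0,0,0,-1],[0,0,0,0,0,8,-1],[0,0,0,0,0,8,-1],[0,0,0,0,0,8,-1],[0,0,0,0,0,8,-1]]'
python3 -m inch '[[0,0,0,0,0,8,-1],[0,0,0,0,0,8,-1],[0,0,0,0,0,8,-1],[0,0,0,0,0,8,-1],[0,0,0,0,0,8,-1],[0,0,0,0,0,8,-1],[0,0,0,0,0,0.8,-1],[0,0,0,0,0,0,-1]]'
python3 - <<'E'
from h import *
from rig import eyes
f=eyes.grab_frame("scene");pickle.dump(f,open("scene3.pkl","wb"));cv2.imwrite("pics/s3.png",cv2.resize(f["img"],(800,600)))
E
python3 plan.py 370.7 279.8 38 66.2
```

```text
clock: 20.15
eef_pos: [445.3, 137.0, 162.8]
tcp_rot: [-3.141, -0.001, 2.566]
contact_force: [0.5, -0.3, -0.5]
opening: 1.001
grasp_force: 0.0
clock: 20.95
eef_pos: [367.2, 280.0, 162.7]
tcp_rot: [-3.14, 0.0, 2.002]
contact_force: [-0.1, -0.2, -0.4]
opening: 0.999
grasp_force: 0.0
clock: 21.75
eef_pos: [367.5, 279.9, 162.9]
tcp_rot: [-3.141, 0.001, 1.159]
contact_force: [-0.8, -0.5, 0.6]
opening: 1.003
grasp_force: 0.0
clk 21.8 pos [367.6 280.  163. ] yaw 66.4 open 1.0 grip 0.0
shift [0.0011 0.0029 0.125 ] rz 0.2
```

View pics/s3.png

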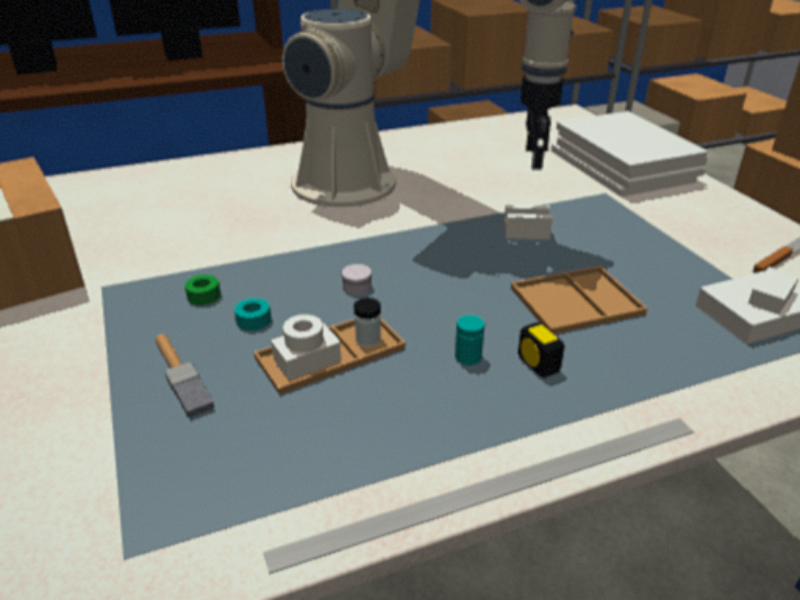

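The long tray is complete: ring at (303,332) on the pad, jar upright at (367,323). Next is the cradle.

```bash
python3 -m inch '[[0.001,0.003,0.03,0,0,0,-1],[0,0,0.03,0,0,0,-1],[0,0,0.03,0,0,0,-1],[0,0,0.03,0,0,0,-1],[0,0,0.012,0,0,0,-1],[0,0,0,0,0,0,-1]]'
python3 -m inch '[[0,0,0,0,0,0,1],[0,0,0,0,0,0,1],[0,0,0,0,0,0,1],[0,0,0,0,0,0,1],[0,0,0,0,0,0,1],[0,0,0,0,0,0,1]]' 25
python3 plan.py 370.7 279.8 31 66.2
python3 -m inch '[[0,0,-0.01,0,0,0,1],[0,0,-0.02,0,0,0,1],[0,0,-0.03,0,0,0,1],[0,0,-0.03,0,0,0,1],[0,0,-0.02,0,0,0,1],[0,0,0,0,0,0,1],[0,0,0,0,0,0,1]]'
python3 plan.py 628.8 194 140 86.7
```

```text
clock: 22.4
eef_pos: [370.0, 279.1, 30.0]
tcp_rot: [-3.14, 0.003, 1.157]
contact_force: [-0.7, 0.0, -0.1]
opening: 1.001
grasp_force: 0.0
clock: 23.0
eef_pos: [371.8, 280.5, 32.6]
tcp_rot: [3.14, -0.002, 1.156]
contact_force: [-0.8, -0.5, 7.2]
opening: 0.652
grasp_force: 27.3
clk 23.0 pos [371.8 280.5  32.6] yaw 66.2 open 0.65 grip 27.3
shift [-0.0011 -0.0007  0.0016] rz 0.0
clock: 23.7
eef_pos: [371.0, 279.9, 141.9]
tcp_rot: [3.141, -0.001, 1.156]
contact_force: [-0.4, 1.2, -0.2]
opening: 0.648
grasp_force: 26.8
clk 23.7 pos [371.  279.9 141.9] yaw 66.2 open 0.65 grip 26.8
shift [0.0253 0.2705 0.0019] rz -20.5
```

```bash
python3 -m inch '[[0.0036,0.0386,0,0,0,0,1],[0.0036,0.0386,0,0,0,0,1],[0.0036,0.0386,0,0,0,0,1],[0.0036,0.0386,0,0,0,0,1],[0.0036,0.0386,0,0,0,0,1],[0.0036,0.0386,0,0,0,0,1],[0.0036,0.0386,0,0,0,0,1],[0,0,0,0,0,-7,1]]'
python3 -m inch '[[0,0,0.02,0,0,-7,1],[0,0,0.03,0,0,-6.5,1],[0,0,0.03,0,0,0,1],[0,0,0.01,0,0,0,1],[0,0,0,0,0,0,1],[0,0,0,0,0,0,1]]'
python3 plan.py 628.8 194 36.5 86.7
```

```text
clock: 24.5
eef_pos: [632.0, 192.1, 139.6]
tcp_rot: [3.141, 0.0, 1.277]
contact_force: [-0.0, 1.3, -0.2]
opening: 0.65
grasp_force: 27.0
clock: 25.1
eef_pos: [628.6, 194.1, 51.6]
tcp_rot: [3.142, -0.0, 1.513]
contact_force: [0.3, 0.1, -0.2]
opening: 0.652
grasp_force: 27.0
clk 25.1 pos [628.6 194.1  51.6] yaw 86.7 open 0.65 grip 27.0
shift [-0.      0.0002  0.0151] rz -0.0
```

```bash
python3 -m inch '[[0,0,0.009,0,0,0,1],[0,0,0.004,0,0,0,1],[0,0,0.0015,0,0,0,1],[0,0,0,0,0,0,1]]'
python3 -m inch '[[0,0,0,0,0,0,0.2],[0,0,0,0,0,0,-0.6],[0,0,0,0,0,0,-1],[0,0,0,0,0,0,-1],[0,0,0,0,0,0,-1],[0,0,-0.01,0,0,0,-1],[0,0,-0.04,0,0,0,-1],[0,0,-0.05,0,0,0,-1]]'
python3 - <<'E'
from h import *
f=pickle.load(open("top2.pkl","rb"));H=cv2.cvtColor(f["img"],cv2.COLOR_BGR2HSV);im=f["img"].astype(int)
print("tin",blob(f,(422,350,462,402),((im[:,:,2]-im[:,:,0]>-8)&(im[:,:,2]>150)).astype(np.uint8)*255,35))
E
python3 plan.py 442.7 -115.9 140 86.7
```

```text
clock: 25.5
eef_pos: [628.5, 194.0, 37.0]
tcp_rot: [3.141, -0.0, 1.513]
contact_force: [0.9, -0.0, -0.2]
opening: 0.65
grasp_force: 27.0
clock: 26.3
eef_pos: [626.9, 193.5, 136.4]
tcp_rot: [-3.138, 0.001, 1.514]
contact_force: [0.9, 0.7, -0.5]
opening: 1.0
grasp_force: 0.0
tin (array([ 421.9, -116.5]), array([19.5,  5.5]), 88.3)
clk 26.3 pos [626.9 193.5 136.4] yaw 86.7 open 1.0 grip 0.0
shift [-0.3194 -0.1661 -0.0036] rz 0.0
```

```bash
python3 -m inch '[[-0.0319,-0.0166,0,0,0,0,-1],[-0.0319,-0.0166,0,0,0,0,-1],[-0.0319,-0.0166,0,0,0,0,-1],[-0.0319,-0.0166,0,0,0,0,-1],[-0.0319,-0.0166,0,0,0,0,-1],[-0.0319,-0.0166,0,0,0,0,-1],[-0.0319,-0.0166,0,0,0,0,-1],[-0.0319,-0.0166,0,0,0,0,-1]]'
python3 -m inch '[[-0.0319,-0.0166,0,0,0,0,-1],[-0.0319,-0.0166,0,0,0,0,-1],[0,0,0.02,0,0,0,-1],[0,0,0,0,0,0,-1],[0,0,0,0,0,0,-1]]'
python3 - <<'E'
from h import *
from rig import eyes
f=eyes.grab_frame("scene");pickle.dump(f,open("scene4.pkl","wb"));cv2.imwrite("pics/s4.png",cv2.resize(f["img"],(800,600)))
E
python3 plan.py 442.7 -115.9 22 86.7
```

```text
clock: 27.1
eef_pos: [480.6, -54.3, 137.6]
tcp_rot: [3.141, 0.0, 1.514]
contact_force: [0.6, -1.1, 0.3]
opening: 1.003
grasp_force: 0.0
clock: 27.6
eef_pos: [444.5, -114.9, 117.3]
tcp_rot: [-3.141, -0.0, 1.513]
contact_force: [-0.3, -0.0, -0.1]
opening: 0.998
grasp_force: 0.0
clk 27.65 pos [ 444.9 -114.8  117.5] yaw 86.7 open 1.0 grip 0.0
shift [-0.0013 -0.0022  0.0955] rz 0.0
```

View pics/s4.png

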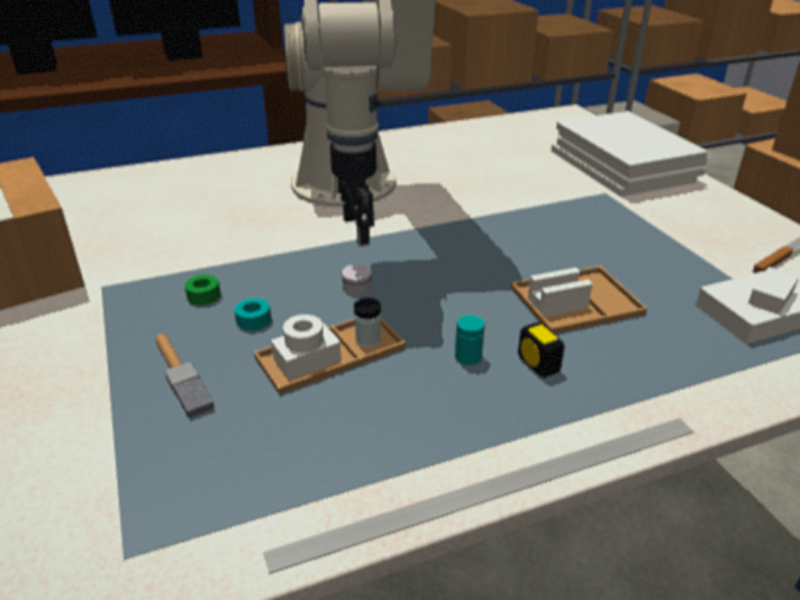

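The cradle is in the large compartment at (560,292), trough up. The tin at (357,277) is under the gripper, so I'll pick it up.

```bash
python3 -m inch '[[-0.001,-0.002,0.03,0,0,0,-1],[0,0,0.03,0,0,0,-1],[0,0,0.03,0,0,0,-1],[0,0,0.006,0,0,0,-1],[0,0,0,0,0,0,-1]]'
python3 -m inch '[[0,0,0,0,0,0,1],[0,0,0,0,0,0,1],[0,0,0,0,0,0,1],[0,0,0,0,0,0,1],[0,0,0,0,0,0,1],[0,0,0,0,0,0,1]]' 40
python3 plan.py 442.7 -115.9 22 86.7
python3 -m inch '[[0,0,-0.01,0,0,0,1],[0,0,-0.02,0,0,0,1],[0,0,-0.03,0,0,0,1],[0,0,-0.04,0,0,0,1],[0,0,-0.04,0,0,0,1],[0,0,0,0,0,0,1],[0,0,0,0,0,0,1]]'
python3 plan.py 634 285.3 160 86.7
```

```text
clock: 28.15
eef_pos: [442.3, -115.4, 20.7]
tcp_rot: [-3.14, -0.0, 1.514]
contact_force: [-0.0, 1.1, 0.5]
opening: 0.999
grasp_force: 0.0
clock: 28.75
eef_pos: [443.3, -116.1, 22.3]
tcp_rot: [3.139, 0.0, 1.513]
contact_force: [-1.4, 2.0, 9.7]
opening: 0.619
grasp_force: 40.1
clk 28.75 pos [ 443.3 -116.1   22.3] yaw 86.7 open 0.62 grip 40.1
shift [ 0.0001 -0.0006  0.0003] rz 0.0
clock: 29.45
eef_pos: [442.8, -116.1, 162.2]
tcp_rot: [3.138, 0.001, 1.513]
contact_force: [-0.7, 0.4, -1.5]
opening: 0.623
grasp_force: 42.7
clk 29.45 pos [ 442.8 -116.1  162.2] yaw 86.7 open 0.62 grip 42.7
shift [0.4117 0.1679 0.0022] rz 0.0
```

```bash
python3 -m inch '[[0.0374,0.0153,0,0,0,0,1],[0.0374,0.0153,0,0,0,0,1],[0.0374,0.0153,0,0,0,0,1],[0.0374,0.0153,0,0,0,0,1],[0.0374,0.0153,0,0,0,0,1],[0.0374,0.0153,0,0,0,0,1],[0.0374,0.0153,0,0,0,0,1],[0.0374,0.0153,0,0,0,0,1]]'
python3 -m inch '[[0.0374,0.0153,0,0,0,0,1],[0.0374,0.0153,0,0,0,0,1],[0.0374,0.0148,0,0,0,0,1],[0,0,0.03,0,0,0,1],[0,0,0.04,0,0,0,1],[0,0,0.04,0,0,0,1],[0,0,0,0,0,0,1],[0,0,0,0,0,0,1]]'
python3 plan.py 634 285.3 26 86.7
```

```text
clock: 30.25
eef_pos: [580.9, 177.1, 158.8]
tcp_rot: [-3.139, 0.001, 1.514]
contact_force: [0.5, -0.3, -2.2]
opening: 0.616
grasp_force: 42.7
clock: 31.05
eef_pos: [632.3, 284.7, 49.4]
tcp_rot: [-3.138, 0.002, 1.513]
contact_force: [-0.4, 0.1, -0.6]
opening: 0.622
grasp_force: 42.8
clk 31.05 pos [632.3 284.7  49.4] yaw 86.7 open 0.62 grip 42.8
shift [0.0007 0.0017 0.0234] rz 0.0
```

```bash
python3 -m inch '[[0.0007,0.001,0.012,0,0,0,1],[0,0,0.008,0,0,0,1],[0,0,0.003,0,0,0,1],[0,0,0,0,0,0,1],[0,0,0,0,0,0,1]]'
python3 -m inch '[[0,0,0,0,0,0,0.2],[0,0,0,0,0,0,-0.6],[0,0,0,0,0,0,-1],[0,0,0,0,0,0,-1],[0,0,0,0,0,0,-1],[0,0,-0.01,0,0,0,-1],[0,0,-0.04,0,0,0,-1],[0,0,-0.04,0,0,0,-1]]'
python3 plan.py 350 360 200 86.7
```

```text
clock: 31.55
eef_pos: [634.7, 285.9, 28.3]
tcp_rot: [3.141, -0.0, 1.513]
contact_force: [0.5, -0.4, -1.1]
opening: 0.617
grasp_force: 42.8
clock: 32.35
eef_pos: [633.8, 285.5, 118.4]
tcp_rot: [-3.14, 0.001, 1.513]
contact_force: [0.1, 0.1, -0.0]
opening: 0.999
grasp_force: 0.0
clk 32.35 pos [633.8 285.5 118.4] yaw 86.7 open 1.0 grip 0.0
shift [ 0.0581 -0.2876 -0.0816] rz 0.0
```

```bash
python3 -m inch '[[0,0,-0.04,0,0,0,-1],[0,0,-0.04,0,0,0,-1],[0.01,-0.041,0,0,0,0,-1],[0.01,-0.041,0,0,0,0,-1],[0.01,-0.041,0,0,0,0,-1],[0.01,-0.041,0,0,0,0,-1],[0.01,-0.041,0,0,0,0,-1],[0.01,-0.041,0,0,0,0,-1]]'
python3 -m inch '[[0.01,-0.041,0,0,0,0,-1],[0,0,0,0,0,0,-1],[0,0,0,0,0,0,-1],[0,0,0,0,0,0,-1]]'
python3 - <<'E'
from h import *
from rig import eyes
f=eyes.grab_frame("top"); g=eyes.grab_frame("scene")
a=cv2.resize(f["img"][130:230,100:380],(800,286),interpolation=cv2.INTER_CUBIC); b=cv2.resize(g["img"][150:260,150:430],(800,314),interpolation=cv2.INTER_CUBIC)
cv2.imwrite("pics/fin.png",np.vstack([a,b]))
pickle.dump((f,g),open("fin.pkl","wb"))
wt=cv2.inRange(cv2.cvtColor(f["img"],cv2.COLOR_BGR2HSV),(0,0,175),(180,22,255))
print("cradle",blob(f,(180,225,310,335),wt,54)); print("pad+ring",blob(f,(415,235,565,340),wt,44))
E
```

```text
clock: 33.15
eef_pos: [390.8, 360.1, 198.7]
tcp_rot: [3.141, -0.001, 1.513]
contact_force: [-0.4, 0.8, 0.0]
opening: 1.001
grasp_force: 0.0
clock: 33.55
eef_pos: [352.8, 372.4, 198.4]
tcp_rot: [3.141, -0.001, 1.513]
contact_force: [0.0, -0.1, 0.0]
opening: 1.002
grasp_force: 0.0
cradle (array([632.6, 280.2]), array([48. , 48.7]), 44.2)
pad+ring (array([ 625.5, -273.1]), array([67.2, 59.4]), 88.3)
```

View pics/fin.png

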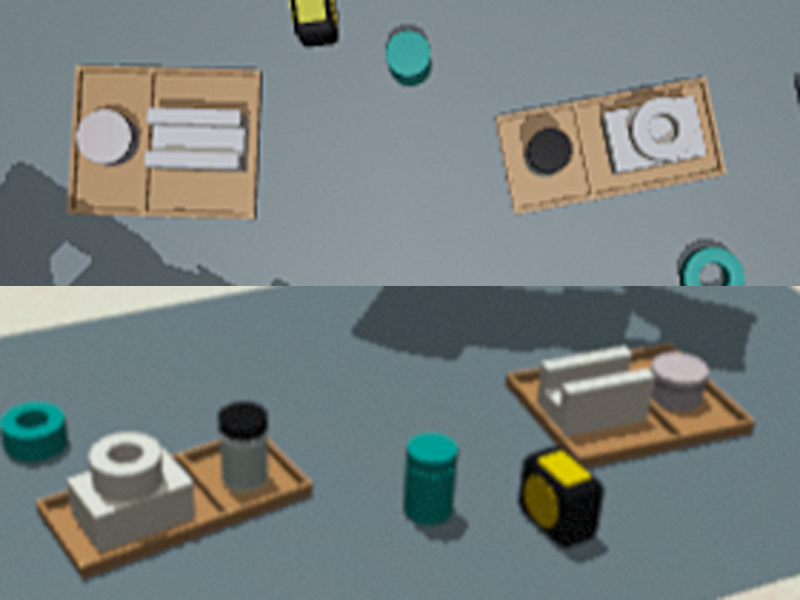

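The final view shows all five in place: tin (105,134), cradle (195,138), jar (548,150) and ring (658,129), all in top-strip pixels. I'll convert these to tray coordinates as a check.

Run:
```python
from h import *
f,g=pickle.load(open("fin.pkl","rb"))
def T(u,v,z,c,a):
    p=w(f,[[100+u/2.857,130+v/2.857]],z)[0]; d=p-c; a=np.radians(a)
    return np.round(p,1),np.round([np.cos(a)*d[0]+np.sin(a)*d[1],-np.sin(a)*d[0]+np.cos(a)*d[1]],1)
L=((614,-218.3),9.0);S=((630.9,230.9),-3.3)
print("tin",T(105,134,39,*S),"cradle",T(195,138,54,*S),"jar",T(548,150,74,*L),"ring",T(658,128,74,*L),"pad corners mean", T((603+693+706+616)/4,(111+95+157+172)/4,44,*L))
```

```text
tin (array([635.4, 282.2]), array([ 1.6, 51.5])) cradle (array([626.9, 189.8]), array([ -1.6, -41.2])) jar (array([ 603.1, -151.2]), array([-0.3, 68. ])) ring (array([ 621.1, -256.9]), array([  1. , -39.3])) pad corners mean (array([ 619.3, -259.2]), array([ -1.2, -41.3]))
```

All within limits, so I'm handing in.

```bash
python3 -c "
from rig import r
print(r.sign_off())"
```

```text
the job is handed in; nothing more can be done
None
```

Both kits are packed and handed in at about 34 s of the 106 s allowed; by my last camera check all five items were upright and within the placing limits, the glass jar stayed upright throughout, and the tape measure and brush were left alone, though the sign-off gave no verdict.

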